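# Hang the roller pail and hold the swivel pin out

### The arm

A 6-joint arm with a two-finger parallel gripper is mounted at the origin on the work surface. World frame = base frame: x ahead of the robot, y to its left, z up, the work surface at z = 0. Lengths are in mm, angles in rad, forces in N, time in s.
With the tool pointing down it reaches from about 250 to 775 mm from the base axis. Payload 4 kg.
Tool frame: the origin (TCP) lies midway between the tips of the shut fingers; the grasp point (between the pads) lies 19 mm behind it (ctrl.grip_depth is the distance from the TCP to the grasp point, in mm); x points along the fingers, z is the direction in which the jaws open and shut, and the axes are right-handed (so a half turn about x gives the same grasp; the last joint's range is limited). The gripper opens to 85 mm and grips with 20 to 120 N. Pads are 22 mm wide; open, the fingers measure 114 mm over their backs; the gripper's body (76 mm by 85 mm) begins 54 mm behind the grasp point. The pads swing forward as they close: fully open they stand 13 mm farther back than shut.
Start: joints at [1.03, 0.087, 1.371, -0, 1.684, -0.103], TCP at [233.182, 498.14, 231.341] pointing down, gripper open.
Joint ranges: [-3.1, 3.1], [-0.76, 2.03], [0.27, 2.55], [-1.08, 4.22], [0.17, 2.65], [-2.57, 2.57]. Speed limits (rad/s): [2.79, 2.79, 3.14, 3.14, 3.14, 3.14].

### API

Orientations are given as a unit quaternion [x, y, z, w].
In Python, from rig import sensors, capture, workorder, ctrl gives the robot as it stands. The module is installed in compiled form; this text tells all that it offers.
- The arm moves only by the tool servo_tool, never from a script. Its argument "deltas" is a list that holds one entry, the list of rows, each a list of 7 numbers: the turn, a rotation vector about the tool's x, y, z normalised to -1 to 1, where 1 is 90 degrees, then the shift along the tool's x, y, z normalised to -1 to 1, where 1 is 0.2 m, then the opening, from 0 (shut) to 1 (fully open). A call has exactly 5 rows; each row is the pose to reach, as a shift and turn from the pose commanded when the call began, along the tool's axes at that moment; what a row does not reach only later rows make up. A row lasts 1/10 s, in which the tool goes at most 50 mm and 8.59 degrees, less where a joint would pass 70% of its speed; a pose out of reach is approached as far as the arm can. A call with a number of a shift or a turn outside -1 to 1 is refused whole. A call with a gripper value outside its range is refused whole. The fingers move at their own pace and stop on an object; "force" is the grip in N (left out, the last holds). Time passes only in rows, so rows that repeat a pose let the fingers close, or fill a call up. It gives the time, the measured TCP pose, the force and the opening at its end, in the units of the state.
- sensors.sense(): the state, without advancing time (a new reading comes with each control period).
- capture(name): name is "scene" or "top" or "wrist"; returns a dict with "image" (384x512x3 uint8, red, green, blue), "fx", "fy", "cx", "cy" (pixels), "origin" and "attitude" of the camera in the world. Camera axes: x right, y up, looking along -z (the intrinsics and any distortion apply to the point x, -y, -z); pixel columns grow to the right and rows downward; lengths in mm; the calibration is good to about 2 mm. A picture is of the moment at which its call begins. There is no depth.
- workorder.close_job(): hands the job in, once; it reports no verdict.
The state is a dict: "time": time; "joint_pos": joint angles; "dq": joint speeds; "joint_efforts": joint torques, N m; "position": TCP position; "orientation": TCP orientation; "wrist_force": force on the tool from outside, world axes, zero at the start; "moment": the same for the moment, N m; "width": finger opening in mm.
Only numpy, scipy, OpenCV 4.12 (cv2) and the standard library are available. Lean on these libraries where they do the work, as an engineer would, in place of code of your own. Each camera call takes 0.05 s, during which the arm holds its last target.

### The job

Hang the green pail of hair rollers by its handle on the two-pronged hook of the swivel stand, so that its bar rests on both prongs, and let go of it. Then pull the black knob of the stand's spring-loaded index pin up as far as it goes and keep holding it there, so that a colleague can swing the stand's arm round: finish while still gripping the raised knob, with the pail still hanging. Leave the can, the thread cone and the jar undisturbed.

Things in the scene. Friction and masses are not known exactly. Their poses are not given: they have to be found in the camera images.
- pail_grip (a point): Middle of the pail's handle bar, on its axis, 150 mm above the pail's underside and 72 mm above its rim. The bar is level, along y, bare rod 7 mm thick out to 47 mm either side, with a round wooden sleeve 16 mm in diameter and 44 mm long on its middle. z up. Same either way round.
- pail: Loose green tin pail with hair rollers, 0.2 to 0.4 kg, 104 mm across the rim, 86 mm across the foot, 78 mm high. Its stirrup handle is rigid and does not swing: two upright rods at y = -54.5 and +54.5 mm carry the bar. Origin: centre of its underside; z up, y along the bar.
- fork_seat (a point): Midway between the two prongs of the fixed hook, 212.5 mm above the bench: where the middle of the pail's bar comes to rest. x: level along the prongs, from tips to post; z up. Prongs: rods 8 mm thick at y = -34 and +34 mm (60 mm free between), level from x = -15 to +15 mm, axis 7.5 mm under this point.
- fork: The hook, fixed on the stand. Origin: at bench height on the post's axis, 83 mm along +x from fork_seat, same axes. From fork_seat the prongs turn up towards -x to red balls 33 mm away, tops 19 mm above fork_seat; towards +x they rise 11 mm to a cross rod on the post. The pail cannot pass down between the prongs: bring it in along +x, bar above the balls, prongs between bar and rim, then lower.
- stand: Fixed swivel stand; origin at bench height on the axis of its upright post (24 mm thick), axes as fork_seat. Round base 140 mm across, 18 mm high. A blue arm, 26 mm wide, top 42 mm above the bench, runs along +y to a brass bushing (24 mm across, top 62 mm up) 160 mm from the post, which guides the index pin. Arm and post do not turn during the job.
- knob_center (a point): Centre of the black knob of the index pin, 160 mm from the post along the stand's +y: upright cylinder, 28 mm in diameter, 32 mm high, red spot on top. When the pin is seated, this is 86 mm above the bench and the knob's underside is 8 mm above the bushing. It rises with the pin.
- plunger (a joint): How far the index pin is drawn, m: 0 seated in its hole, 0.020 fully up at its stop. It slides straight up only. A spring pulls it down with 6 N when seated, rising to 12 N fully up; it snaps back if let go.
- can_center (a point): centre of a closed red drinks can, 66 mm in diameter, 115 mm high, standing loose. Leave it alone.
- cone_center (a point): centre of an orange thread cone, 60 mm wide at the foot, 112 mm high, standing loose. Leave it alone.
- jar_center (a point): centre of a closed amber jar with a steel cap, 72 mm in diameter, 85 mm high, standing loose. Leave it alone.
There are look-alikes about, which are no part of the job. Leave any yellow look-alike of the pail alone.

How it is judged (in metres and radians):
On the way, in this order (a step that is already met when the one before it is completed fails the run):
1. the pail hangs by its bar on both prongs, let go (contact force between fork and pail above 1.2 N and x of pail_grip in the frame of fork_seat between -0.024 and 0.045 m and y of pail_grip in the frame of fork_seat between -0.022 and 0.022 m and z of pail_grip in the frame of fork_seat between -0.006 and 0.014 m and angle between pail_grip's own z axis and vertical below 0.35 rad and contact force between each of the arm, the fingers and pail below 0.1 N and value of joint plunger below 0.004 m), for 0.2 s.
2. the knob is pulled up to its stop and held in the fingers (value of joint plunger above 0.016 m and contact force between the fingers and plunger above 4 N), for 0.2 s.
At the end, for the whole second after the job is handed in: The pail hangs upright (within 20 degrees) and at rest with its bar on the prongs, between the red balls and the post, within 22 mm of the middle, untouched by the robot; the index pin is drawn at least 16 of its 20 mm, still, held by the fingers (over 4 N of contact) (all of step 2 and contact force between fork and pail above 1.2 N and x of pail_grip in the frame of fork_seat between -0.024 and 0.045 m and y of pail_grip in the frame of fork_seat between -0.022 and 0.022 m and z of pail_grip in the frame of fork_seat between -0.006 and 0.014 m and angle between pail_grip's own z axis and vertical below 0.35 rad and contact force between each of the arm, the fingers and pail below 0.1 N and linear speed of pail below 0.05 m/s and contact force between pail and plunger below 0.1 N and velocity of joint plunger between -0.01 and 0.01 m/s); the arm keeps its last pose, push and grip.
It fails at once if the pail is dropped or tipped over (angle between pail_grip's own z axis and vertical above 0.8 rad).
It fails at once if the index pin is pulled out before the pail hangs on the hook (value of joint plunger above 0.008 m and contact force between fork and pail below 0.05 N and height (world z) of pail_grip below 0.18 m).
It fails at once if the can is pushed away or knocked over (distance of can_center from where it was at the start of the episode above 0.03 m or angle between can_center's own z axis and vertical above 0.5 rad).
It fails at once if the cone is pushed away or knocked over (distance of cone_center from where it was at the start of the episode above 0.03 m or angle between cone_center's own z axis and vertical above 0.5 rad).
It fails at once if the jar is pushed away or knocked over (distance of jar_center from where it was at the start of the episode above 0.03 m or angle between jar_center's own z axis and vertical above 0.5 rad).
It also fails if it takes over 51 s, if anything falls off the work surface, if the arm or the gripper's body presses on something with over 40 N, if the wrist force passes 120 N, or if a joint passes its speed limit or range.

## Working session

There is one attempt and no reset: what is moved stays moved. The work goes in short steps, Python scripts to look and compute and a tool call to move; the robot and the scene stay as the last step left them, time stands still between calls to the robot, and variables do not carry over. Pictures are saved under pics/ and viewed, and the job is handed in when it is done.

Besides the shell and the picture viewer there is one more tool, called after "Emit:" by a JSON object that holds its "api" and its "payload". servo_tool: Moves the arm, as the interface text tells. Its arguments: {"type":"object","properties":{"deltas":{"type":"array","items":{"type":"array","items":{"type":"array","items":{"type":"number","minimum":-1,"maximum":1}}}},"force":{"type":"number"}},"required":["deltas"]}

```bash
mkdir -p pics; python3 - <<'E'
from rig import sensors,capture,ctrl
import cv2,json
print(sensors.sense(), ctrl.grip_depth)
for n in ["scene","top","wrist"]:
    c=capture(n); cv2.imwrite(f"pics/{n}0.png",c["image"][:,:,::-1])
    print(n,{k:v for k,v in c.items() if k!="image"})
E
```

```text
{'time': 0.0, 'joint_pos': array([ 1.02987182e+00,  8.79589898e-02,  1.37231080e+00,  2.45709770e-05,
        1.68361203e+00, -1.03093591e-01]), 'dq': array([-4.65669435e-04, -8.90483459e-05, -3.50609938e-04,  4.15973584e-04,
        5.60128825e-04, -4.27239632e-04]), 'joint_efforts': array([ 2.69570492e-04, -3.51875961e+01, -3.13266921e+01, -1.33525969e-04,
        1.11024105e-02, -1.36803098e-05]), 'position': array([232.91163279, 497.67560294, 230.10828043]), 'orientation': array([-0.37983584,  0.59737926,  0.37912776,  0.59592357]), 'wrist_force': array([0.23377749, 0.06381082, 0.35378826]), 'moment': array([ 0.01811529, -0.02675879, -0.01565566]), 'width': 85.44006910437112} 18.700000000000003
scene {'fx': 463.3193715866031, 'fy': 463.3193715866031, 'cx': 257.0065821553802, 'cy': 189.46842619690375, 'origin': array([1007.88153676, -714.50746915,  869.50409538]), 'attitude': array([0.41834958, 0.10772595, 0.23670376, 0.87025862])}
top {'fx': 398.57449375727043, 'fy': 398.57449375727043, 'cx': 249.06309826095085, 'cy': 187.64097283197722, 'origin': array([ 426.07419413,   17.14675153, 1389.55501526]), 'attitude': array([ 0.04580497, -0.03772413, -0.70276786,  0.70894014])}
wrist {'fx': 284.38293798237396, 'fy': 284.38293798237396, 'cx': 255.80339862093865, 'cy': 190.65657027407912, 'origin': array([171.09401096, 527.34563064, 371.4230227 ]), 'attitude': array([-0.11661883, -0.07270953,  0.53208547,  0.835463  ])}
```

View pics/scene0.png

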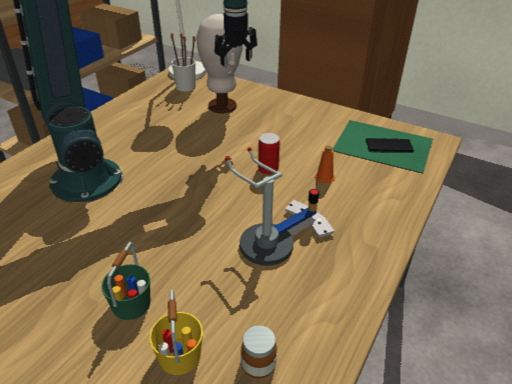

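View pics/top0.png

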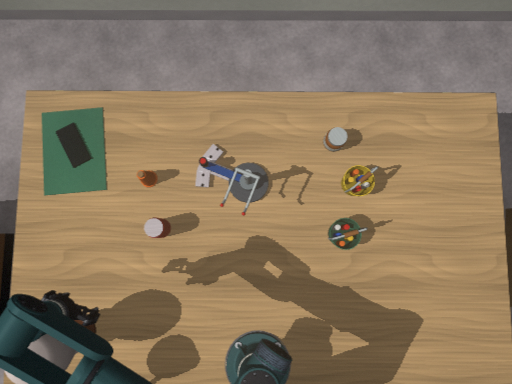

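View pics/wrist0.png

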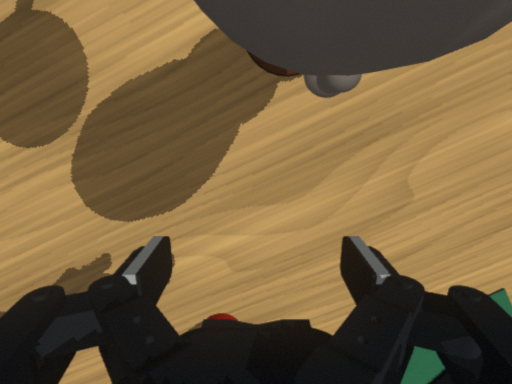

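```bash
cat > h.py <<'E'
import numpy as np,cv2
from scipy.spatial.transform import Rotation as R
from rig import sensors,capture
def ray(c,u,v):
    d=np.array([(u-c['cx'])/c['fx'],-(v-c['cy'])/c['fy'],-1.])
    return np.array(c['origin']),R.from_quat(c['attitude']).apply(d/np.linalg.norm(d))
def plane(c,u,v,z):
    o,d=ray(c,u,v); return o+d*(z-o[2])/d[2]
def proj(c,p):
    q=R.from_quat(c['attitude']).inv().apply(np.array(p)-c['origin'])
    return np.array([c['cx']+c['fx']*q[0]/-q[2],c['cy']-c['fy']*q[1]/-q[2]])
def tri(c1,p1,c2,p2):
    o1,d1=ray(c1,*p1);o2,d2=ray(c2,*p2)
    A=np.stack([d1,-d2],1);t=np.linalg.lstsq(A,o2-o1,rcond=None)[0]
    a=o1+t[0]*d1;b=o2+t[1]*d2
    return (a+b)/2,np.linalg.norm(a-b)
def crop(c,x0,y0,w,h,s,f):
    cv2.imwrite(f,cv2.resize(c['image'][y0:y0+h,x0:x0+w,::-1],None,fx=s,fy=s,interpolation=cv2.INTER_CUBIC))
E
python3 - <<'E'
from h import *
t=capture('top');s=capture('scene')
crop(t,180,120,130,100,6,'pics/t_stand.png')
crop(t,310,160,80,100,6,'pics/t_pail.png')
crop(s,210,130,130,140,4,'pics/s_stand.png')
crop(s,90,230,130,145,4,'pics/s_pail.png')
E
```

```text
(no output)
```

View pics/t_stand.png

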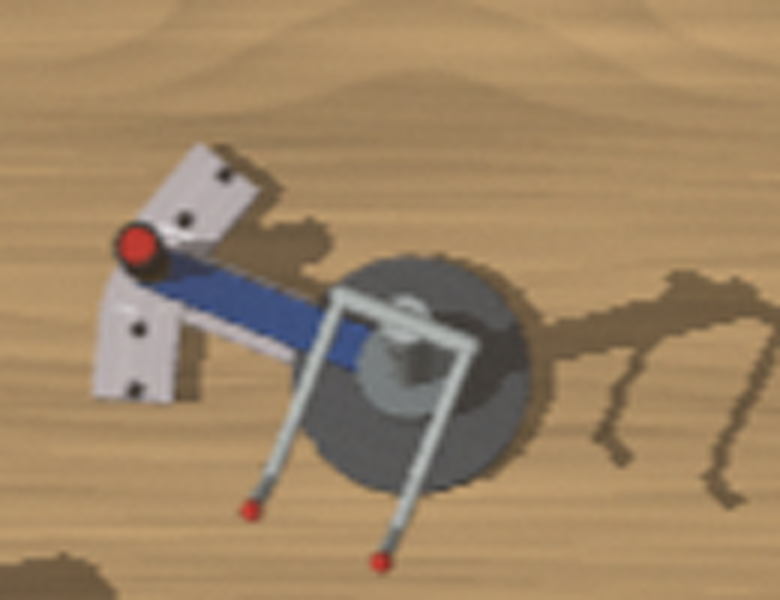

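View pics/t_pail.png

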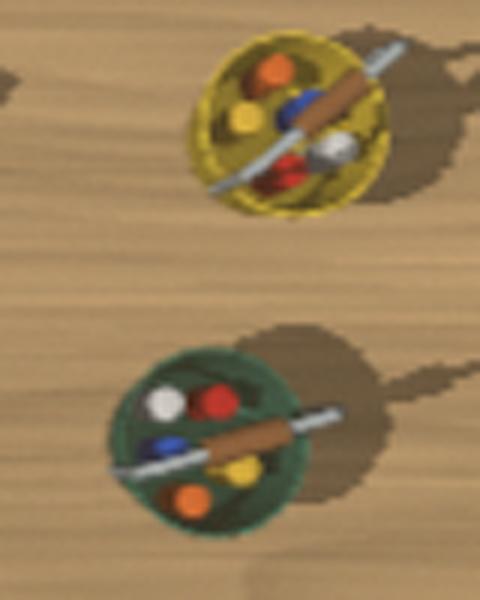

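View pics/s_stand.png

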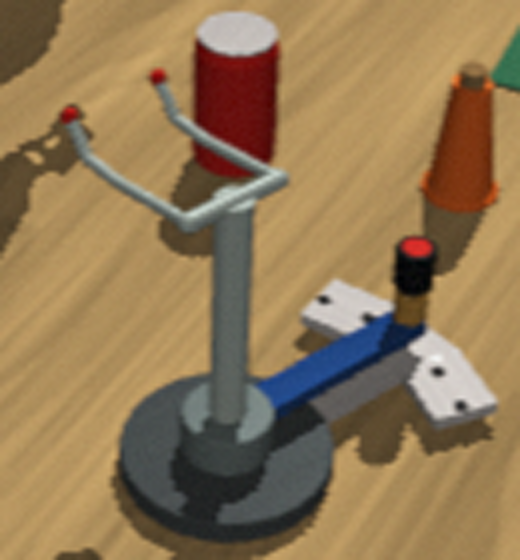

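View pics/s_pail.png

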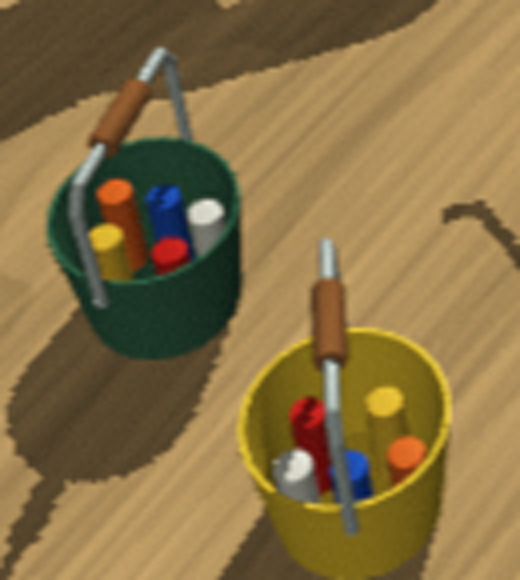

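The pails are the green one at top (344,234) / scene (128,290) and a yellow one at top (358,181) / scene (177,343). The green one is meant, and its bar has the wooden sleeve. The fork has red balls at top (222,205) and (243,213). The knob's red spot is at top (203,161) / scene (314,192).

```bash
cat > m.py <<'E'
from h import *
t=capture('top');s=capture('scene')
def mask(c,f,box):
    x0,y0,x1,y1=box
    im=c['image'][y0:y1,x0:x1].astype(int);hsv=cv2.cvtColor(c['image'],cv2.COLOR_RGB2HSV)[y0:y1,x0:x1].astype(int)
    m=f(im,hsv).astype(np.uint8)
    n,l,st,ce=cv2.connectedComponentsWithStats(m)
    o=sorted([(st[i,4],ce[i]+[x0,y0]) for i in range(1,n) if st[i,4]>=4],key=lambda a:-a[0])
    return o
brown=lambda i,h:(h[...,0]>=5)&(h[...,0]<=14)&(h[...,1]>140)&(h[...,2]>60)&(h[...,2]<170)
red=lambda i,h:((h[...,0]<=4)|(h[...,0]>=175))&(h[...,1]>150)&(h[...,2]>110)
bt=mask(t,brown,(328,215,372,255));bs=mask(s,brown,(110,245,135,272))
print('sleeve',bt[:3],bs[:3]);print(tri(t,bt[0][1],s,bs[0][1]), plane(t,*bt[0][1],150))
rt=mask(t,red,(195,150,255,220));rs=mask(s,red,(220,140,255,175));ks=mask(s,red,(300,180,325,205))
print(rt,rs,ks)
E
python3 m.py
```

```text
sleeve [(np.int32(45), array([350.68888889, 233.44444444])), (np.int32(20), array([339.45, 243.4 ])), (np.int32(15), array([342.93333333, 227.6       ]))] [(np.int32(117), array([119.94017094, 258.05128205]))]
(array([ 434.23263183, -281.75014834,  150.39038317]), np.float64(1.6995847813560765)) [ 433.62798559 -282.45544564  150.        ]
[(np.int32(30), array([202.36666667, 160.36666667])), (np.int32(7), array([243.        , 213.28571429])), (np.int32(4), array([221.5, 204.5]))] [(np.int32(8), array([226.875, 157.875])), (np.int32(6), array([249. , 148.5]))] [(np.int32(29), array([313.65517241, 191.17241379]))]
```

```bash
cat >> m.py <<'E'
A,ea=tri(t,(221.8,205.0),s,(249.2,149)); B,eb=tri(t,(243.3,213.4),s,(227.2,158.3)); K,ek=tri(t,rt[0][1],s,ks[0][1])
print('balls',A,ea,B,eb,'knob top',K,ek, plane(t,*rt[0][1],102))
print('sep',np.linalg.norm(A-B))
y=(A-B)[:2];y/=np.linalg.norm(y);x=np.array([y[1],-y[0]])
yaw=np.arctan2(x[1],x[0]);print('yaw balls',yaw)
m=(A+B)[:2]/2; print('seat from balls',m+33*x,'post',m+116*x)
P=m+116*x; print('knob rel post',K[:2]-P,np.linalg.norm(K[:2]-P),(K[:2]-P)@x,(K[:2]-P)@y)
# base disc
m2=mask(t,lambda i,h:(h[...,1]<45)&(h[...,2]<115)&(h[...,2]>50),(225,155,275,210));print(m2[:3],plane(t,250.5,182.3,18))
# cross rod ends
for a,b in [((180+338/6,120+295/6),(210+285/4,130+178/4)),((180+470/6,120+347/6),(210+187/4,130+222/4))]: print('cross',tri(t,a,s,b))
for a,b in [((329.2,239.2),(110,276)),((366.7,228.8),(130.5,243))]: print('bar',plane(t,*a,150),tri(t,a,s,b))
for a,b in [((329.2,239.2),(130.5,243)),((366.7,228.8),(110,276))]: print('bar',tri(t,a,s,b))
for n,u,v,z in [('can',155,228,115),('cone',148,178,100),('jar',338,137,85),('ypail',358,181,78)]: print(n,plane(t,u,v,z))
E
python3 m.py
```

```text
sleeve [(np.int32(46), array([350.63043478, 233.2826087 ])), (np.int32(20), array([339.45, 243.4 ])), (np.int32(15), array([342.66666667, 227.4       ]))] [(np.int32(116), array([119.93965517, 258.10344828]))]
(array([ 434.55793334, -281.74215974,  150.42207613]), np.float64(1.2290419310035274)) [ 434.12186197 -282.28602328  150.        ]
[(np.int32(30), array([202.36666667, 160.36666667])), (np.int32(7), array([243.        , 213.28571429])), (np.int32(4), array([221.5, 204.5]))] [(np.int32(9), array([226.77777778, 158.11111111])), (np.int32(6), array([249. , 148.5]))] [(np.int32(30), array([313.7, 191.1]))]
balls [513.09493298 110.98567053 224.45777405] 1.4556255775976403 [488.99256013  47.68260274 225.53688768] 1.4944030834655786 knob top [667.57268088 186.64816166 101.36353785] 0.958583090483658 [667.87272091 186.82065783 102.        ]
sep 67.74486884516259
yaw balls -0.3637984838479279
seat from balls [531.88396147  67.59185645] post [609.45177474  38.05824265]
knob rel post [ 58.12090614 148.58991901] 159.5525109802228 1.444750743513686 159.54596972466348
[(np.int32(468), array(
[... 294 characters left out ...]
2,   4.62530187, 214.3821336 ]), np.float64(2.4473540532474938))
bar [ 415.40771864 -216.13227054  150.        ] (array([ 395.67858292, -255.58580648,   49.61087417]), np.float64(55.2428860392343))
bar [ 448.32254632 -331.99515392  150.        ] (array([ 463.09807239, -296.42618511,  222.28572073]), np.float64(43.58224122800909))
bar (array([ 412.31670316, -222.38082439,  132.0306067 ]), np.float64(8.132110487795968))
bar (array([ 450.20412173, -329.63750889,  151.32496838]), np.float64(5.408643570232927))
can [445.28164842 331.33581929 115.        ]
cone [608.28278016 364.11265924 100.        ]
jar [ 753.58052342 -262.51265393   85.        ]
ypail [ 606.82076101 -327.5505938    78.        ]
```

```bash
cat > plan.py <<'E'
from h import *
np.set_printoptions(precision=4,suppress=True)
def down(yaw):  # tool x down, z heading yaw
    x=np.array([0,0,-1.]);z=np.array([np.cos(yaw),np.sin(yaw),0]);return R.from_matrix(np.stack([x,np.cross(z,x),z],1))
def plan(p,yaw=None):
    st=sensors.sense();q=R.from_quat(st['orientation']);M=q.as_matrix()
    sh=q.inv().apply(np.array(p)-st['position'])/200
    rv=np.zeros(3)
    if yaw is not None: rv=(q.inv()*down(yaw)).as_rotvec()/(np.pi/2)
    print('t',st['time'],'pos',st['position'],'zhead',np.degrees(np.arctan2(M[1,2],M[0,2])),'x',M[:,0],'w',st['width'],'j',st['joint_pos'],'F',st['wrist_force'])
    print('turn',rv,'shift',sh)
E
python3 - <<'E'
from plan import *
plan([434.4,-282,300],0.28)
plan([434.4,-282,300],0.28+np.pi)
t=capture('top')
hsv=cv2.cvtColor(t['image'],cv2.COLOR_RGB2HSV).astype(int)
h=hsv[215:255,328:372]
m=(h[...,0]>=5)&(h[...,0]<=14)&(h[...,1]>140)&(h[...,2]>60)&(h[...,2]<170)
n,l,st,ce=cv2.connectedComponentsWithStats(m.astype(np.uint8));i=1+np.argmax(st[1:,4]);v,u=np.nonzero(l==i)
P=np.array([plane(t,a+328,b+215,150)[:2] for a,b in zip(u,v)]);c=P-P.mean(0);w,V=np.linalg.eigh(c.T@c);d=V[:,1];print(d,np.arctan2(-d[0]*np.sign(d[1]),abs(d[1])))
# green rim
h=hsv[210:260,320:372];g=((h[...,0]>60)&(h[...,0]<95)&(h[...,1]>80)).astype(np.uint8)
cs,_=cv2.findContours(g,cv2.RETR_EXTERNAL,cv2.CHAIN_APPROX_NONE);k=max(cs,key=cv2.contourArea)
(a,b),r,_=cv2.fitEllipse(cv2.convexHull(k));print(a+320,b+210,r,plane(t,a+320,b+210,74))
E
```

```text
t 0.45 pos [233.1728 498.1054 231.2351] zhead 64.91515078655372 x [-0.     -0.0001 -1.    ] w 85.28726775472346 j [ 1.0299  0.0873  1.3708 -0.      1.6836 -0.1031] F [-0.2887  0.0896  0.3679]
turn [ 0.543  -0.0001  0.    ] shift [-0.3436 -2.5649 -3.1061]
t 0.45 pos [233.1728 498.1054 231.2351] zhead 64.91515078655372 x [-0.     -0.0001 -1.    ] w 85.28726775472346 j [ 1.0299  0.0873  1.3708 -0.      1.6836 -0.1031] F [-0.2887  0.0896  0.3679]
turn [-1.457  -0.     -0.0001] shift [-0.3436 -2.5649 -3.1061]
[-0.2633  0.9647] 0.2664620784847815Traceback (most recent call last):
  File "<stdin>", line 12, in <module>
ValueError: max() iterable argument is empty
```

Emit:
{"api": "servo_tool", "payload": {"deltas": [[[0,0,0,-0.1,-0.14,-0.16,1],[0,0,0,-0.2,-0.28,-0.32,1],[0,0,0,-0.3,-0.42,-0.5,1],[0,0,0,-0.34,-0.58,-0.7,1],[0,0,0,-0.34,-0.74,-0.9,1]]], "force": 60}}

```text
time: 1.0
position: [290.7, 274.1, 301.4]
orientation: [-0.38, 0.595, 0.38, 0.598]
wrist_force: [1.8, 0.0, -0.1]
width: 85.3
```

Emit:
{"api": "servo_tool", "payload": {"deltas": [[[0,0,0,0,-0.15,-0.18,1],[0,0,0,0,-0.3,-0.36,1],[0,0,0,0,-0.45,-0.54,1],[0,0,0,0,-0.6,-0.72,1],[0,0,0,0,-0.75,-0.9,1]]]}}

```text
time: 1.5
position: [349.7, 46.9, 299.7]
orientation: [-0.38, 0.596, 0.379, 0.597]
wrist_force: [0.6, 0.6, -0.3]
width: 85.3
```

Emit:
{"api": "servo_tool", "payload": {"deltas": [[[0,0,0,0,-0.15,-0.18,1],[0,0,0,0,-0.3,-0.36,1],[0,0,0,0,-0.45,-0.54,1],[0,0,0,0,-0.6,-0.72,1],[0,0,0,0,-0.75,-0.9,1]]]}}

```text
time: 2.0
position: [409.3, -180.0, 299.6]
orientation: [-0.38, 0.596, 0.379, 0.597]
wrist_force: [0.6, 0.8, -0.0]
width: 85.4
```

```bash
python3 -c "
from plan import *
plan([434.4,-282,300],0.275)"
```

```text
t 2.0 pos [ 409.3121 -179.9914  299.609 ] zhead 64.87591853047479 x [ 0.0011 -0.0002 -1.    ] w 85.37259309961316 j [-0.5415 -0.1474  1.465   0.0004  1.8228 -1.6737] F [ 0.6065  0.8146 -0.0411]
turn [0.5458 0.0005 0.0006] shift [-0.0017 -0.3301 -0.4085]
```

Emit:
{"api": "servo_tool", "payload": {"deltas": [[[0.09,0,0,0,-0.11,-0.13,1],[0.18,0,0,0,-0.22,-0.27,1],[0.27,0,0,0,-0.33,-0.41,1],[0.36,0,0,0,-0.33,-0.41,1],[0.45,0,0,0,-0.33,-0.41,1]]]}}

```text
time: 2.5
position: [434.2, -281.4, 298.5]
orientation: [-0.146, 0.692, 0.147, 0.691]
wrist_force: [0.2, -0.3, -0.6]
width: 85.5
```

Emit:
{"api": "servo_tool", "payload": {"deltas": [[[0.05,0,0,0,0,0,1],[0.096,0,0,0,0,0,1],[0.096,0,0,0,0,0,1],[0.096,0,0,0,0,0,1],[0.096,0,0,0,0,0,1]]]}}

```text
time: 3.0
position: [434.3, -280.1, 299.3]
orientation: [-0.097, 0.7, 0.097, 0.7]
wrist_force: [-0.1, -0.1, -0.1]
width: 85.4
```

```bash
python3 -c "
from plan import *
plan([434.4,-282,300],0.275)
w=capture('wrist');cv2.imwrite('pics/w1.png',w['image'][:,:,::-1])
y=np.array([-np.sin(.275),np.cos(.275)])
for k in (-54,0,54): print(proj(w,[434.4+k*y[0],-282+k*y[1],150]))"
```

```text
t 3.0 pos [ 434.2788 -280.1223  299.3216] zhead 15.83486690727998 x [ 0.0001 -0.     -1.    ] w 85.38539274934958 j [-0.6826  0.0096  1.3182  0.      1.8138 -0.959 ] F [-0.1059 -0.118  -0.1489]
turn [0.0009 0.0001 0.    ] shift [-0.0034 -0.0092 -0.002 ]
[254.8223 227.7218]
[254.8895 180.0959]
[254.9636 127.5361]
```

View pics/w1.png

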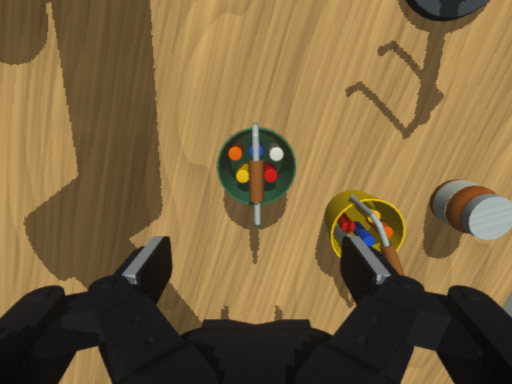

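Emit:
{"api": "servo_tool", "payload": {"deltas": [[[0,0,0,0.17,-0.01,0,1],[0,0,0,0.34,-0.01,0,1],[0,0,0,0.51,-0.01,0,1],[0,0,0,0.68,-0.01,0,1],[0,0,0,0.84,-0.01,0,1]]]}}

```text
time: 3.55
position: [434.6, -281.8, 129.8]
orientation: [-0.097, 0.7, 0.097, 0.7]
wrist_force: [-0.2, -1.0, -0.3]
width: 85.5
```

Emit:
{"api": "servo_tool", "payload": {"deltas": [[[0,0,0,0,0,0,0.5],[0,0,0,0,0,0,0],[0,0,0,0,0,0,0],[0,0,0,0,0,0,0],[0,0,0,0,0,0,0]]]}}

```text
time: 4.05
position: [435.7, -282.8, 133.6]
orientation: [-0.098, 0.7, 0.096, 0.701]
wrist_force: [1.0, -2.2, -1.4]
width: 14.0
```

Emit:
{"api": "servo_tool", "payload": {"deltas": [[[0,0,0,0,0,0,0],[0,0,0,0,0,0,0],[0,0,0,0,0,0,0],[0,0,0,0,0,0,0],[0,0,0,0,0,0,0]]]}}

```text
time: 4.55
position: [435.7, -282.8, 133.5]
orientation: [-0.098, 0.7, 0.096, 0.701]
wrist_force: [-0.2, 0.1, 6.0]
width: 13.8
```

```bash
python3 -c "
from plan import *
plan([434.4,-282,131],0.275)
w=capture('wrist');cv2.imwrite('pics/w2.png',w['image'][:,:,::-1])
w=capture('scene');crop(w,60,180,200,150,4,'pics/s2.png')"
```

```text
t 4.55 pos [ 435.6675 -282.7575  133.5237] zhead 15.782259078595281 x [ 0.0029 -0.0024 -1.    ] w 13.83023239591271 j [-0.6849  0.057   1.5984  0.      1.4825 -0.9603] F [-0.1843  0.1232  6.0376]
turn [0.0003 0.0014 0.0019] shift [ 0.0126  0.0054 -0.0051]
```

View pics/w2.png

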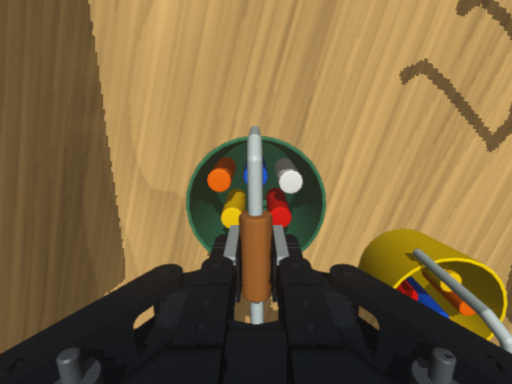

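View pics/s2.png

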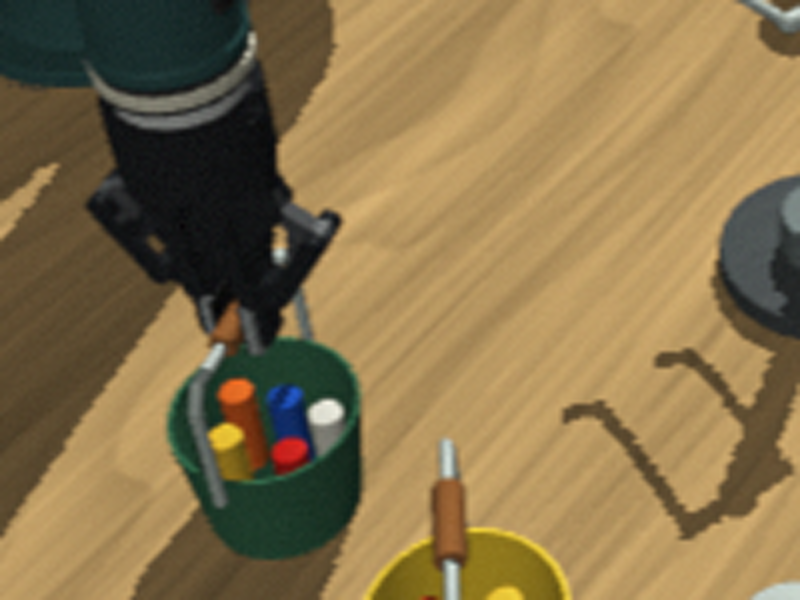

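Emit:
{"api": "servo_tool", "payload": {"deltas": [[[0,0,0,-0.05,0,0,0],[0,0,0,-0.15,0,0,0],[0,0,0,-0.28,0,0,0],[0,0,0,-0.42,0,0,0],[0,0,0,-0.5,0,0,0]]]}}

```text
time: 5.15
position: [435.1, -282.3, 233.4]
orientation: [-0.097, 0.7, 0.097, 0.701]
wrist_force: [0.4, -0.6, -3.0]
width: 14.5
```

```bash
python3 -c "
from plan import *
plan([429,107,232],-0.367)
s=capture('scene');crop(s,60,130,200,150,4,'pics/s3.png')"
```

```text
t 5.15 pos [ 435.1216 -282.2562  233.3598] zhead 15.775484983331063 x [ 0.0015 -0.001  -1.    ] w 14.487535048750766 j [-0.6849  0.0155  1.4417  0.0002  1.6826 -0.9602] F [ 0.4113 -0.6028 -3.0379]
turn [0.4089 0.001  0.0006] shift [0.0047 1.8813 0.4997]
```

View pics/s3.png

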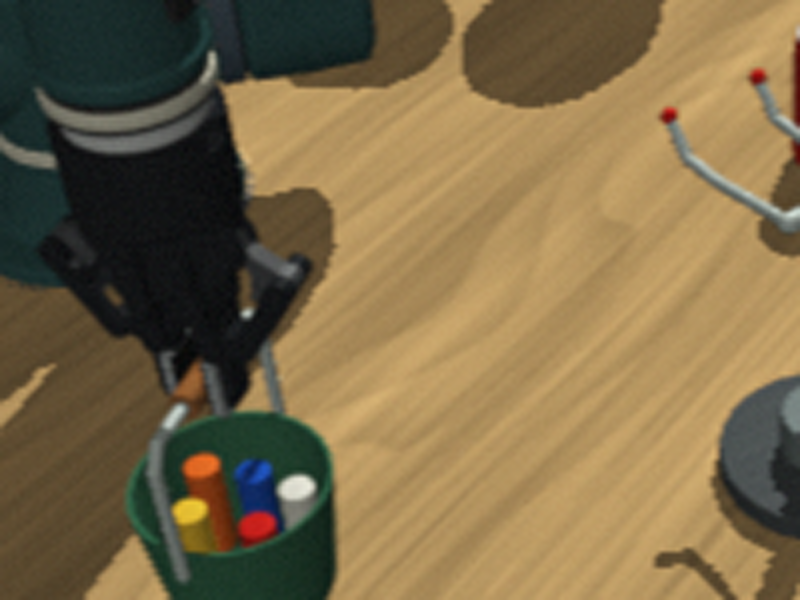

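Emit:
{"api": "servo_tool", "payload": {"deltas": [[[0,0,0,0,0.1,0.02,0],[0,0,0,0,0.28,0.06,0],[0,0,0,0,0.48,0.1,0],[0,0,0,0,0.68,0.15,0],[0,0,0,0,0.88,0.2,0]]]}}

```text
time: 5.7
position: [424.0, -99.4, 229.3]
orientation: [-0.096, 0.701, 0.098, 0.699]
wrist_force: [1.4, 1.2, -3.1]
width: 14.2
```

Emit:
{"api": "servo_tool", "payload": {"deltas": [[[0,0,0,0,0.2,0.05,0],[0,0,0,0,0.4,0.1,0],[0,0,0,0,0.6,0.15,0],[0,0,0,0,0.78,0.2,0],[0,0,0,0,0.9,0.24,0]]]}}

```text
time: 6.2
position: [420.7, 87.4, 229.5]
orientation: [-0.097, 0.701, 0.099, 0.699]
wrist_force: [0.3, -0.3, -3.2]
width: 14.1
```

Emit:
{"api": "servo_tool", "payload": {"deltas": [[[0.05,0,0,0,0.05,0.03,0],[0.13,0,0,0,0.1,0.06,0],[0.22,0,0,0,0.1,0.06,0],[0.31,0,0,0,0.1,0.06,0],[0.38,0,0,0,0.1,0.06,0]]]}}

```text
time: 6.7
position: [427.2, 107.6, 229.3]
orientation: [0.114, 0.699, -0.115, 0.696]
wrist_force: [-1.0, 0.2, -3.7]
width: 13.9
```

```bash
python3 -c "
from plan import *
plan([429,107,232],-0.367)
s=capture('scene');crop(s,130,60,200,150,4,'pics/s4.png')
s=capture('top');crop(s,180,120,130,100,6,'pics/t4.png')"
```

```text
t 6.7 pos [427.2498 107.5885 229.2772] zhead -18.65814081278076 x [-0.0042  0.     -1.    ] w 13.895742926563171 j [ 0.1175 -0.1562  1.6108  0.0005  1.6912  0.4432] F [-0.9501  0.183  -3.7225]
turn [ 0.0263 -0.0025  0.0009] shift [-0.0137 -0.      0.0092]
```

View pics/s4.png

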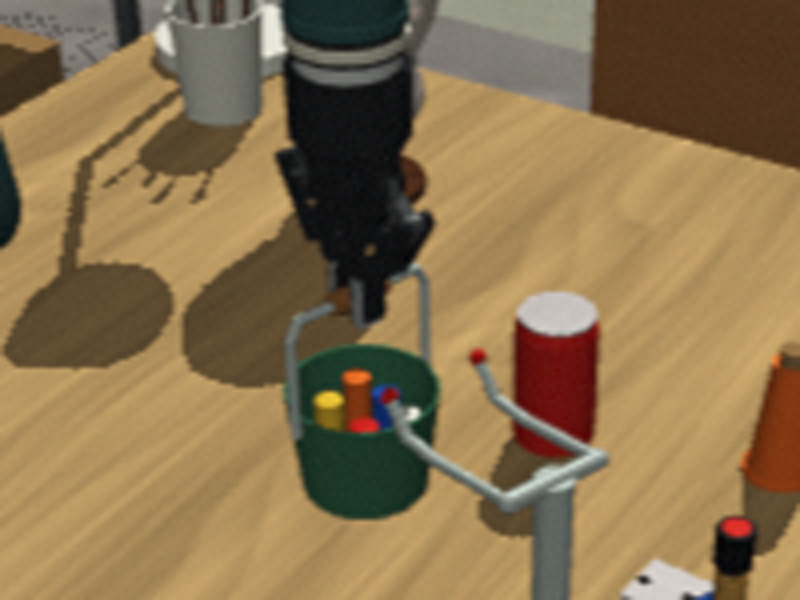

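View pics/t4.png

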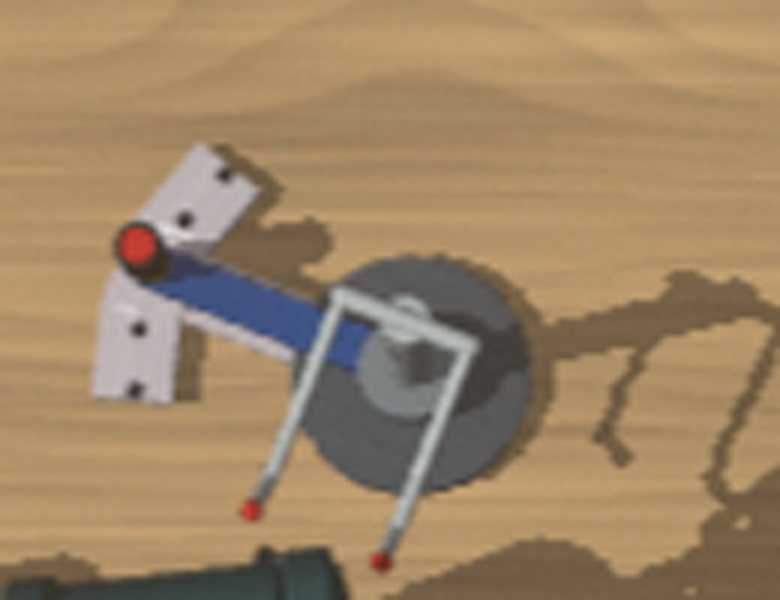

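Emit:
{"api": "servo_tool", "payload": {"deltas": [[[0.026,0,0,-0.025,0,0.01,0],[0.026,0,0,-0.025,0,0.01,0],[0.026,0,0,-0.025,0,0.01,0],[0.026,0,0,-0.025,0,0.01,0],[0.026,0,0,-0.025,0,0.01,0]]]}}

```text
time: 7.3
position: [430.5, 106.3, 235.9]
orientation: [0.127, 0.696, -0.127, 0.695]
wrist_force: [-1.4, -0.3, -2.5]
width: 14.0
```

```bash
python3 -c "
from plan import *
plan([532,67.5,232],-0.367)
st=sensors.sense();p=st['position'];yv=np.array([.359,.933,0])
s=capture('scene');im=s['image'].copy()
for k in (-54.5,0,54.5):
    for dz in (16.5,):
        q=proj(s,p+k*yv+[0,0,dz]);print(q);im=cv2.circle(im,tuple(int(round(a)) for a in q),0,(255,0,255),-1)
s['image']=im;crop(s,180,100,100,80,8,'pics/s5.png')"
```

```text
t 7.3 pos [430.461  106.3426 235.9259] zhead -20.71841882853204 x [-0.0007  0.0001 -1.    ] w 13.957475379174365 j [ 0.1141 -0.1534  1.5953  0.0001  1.7004  0.4757] F [-1.4149 -0.3384 -2.4889]
turn [ 0.0034 -0.0004  0.0001] shift [ 0.0193 -0.002   0.5436]
[201.6074 138.3711]
[219.7654 131.1784]
[237.1043 124.3101]
```

View pics/s5.png

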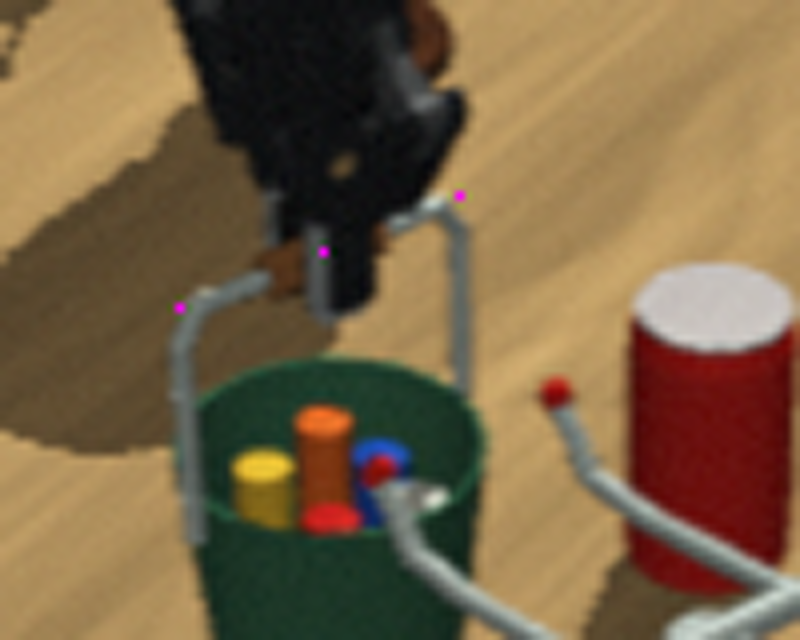

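Emit:
{"api": "servo_tool", "payload": {"deltas": [[[0,0,0,0,0,0.04,0],[0,0,0,0,0,0.1,0],[0,0,0,0,0,0.16,0],[0,0,0,0,0,0.22,0],[0,0,0,0,0,0.27,0]]]}}

```text
time: 7.85
position: [482.6, 86.5, 236.1]
orientation: [0.128, 0.696, -0.128, 0.695]
wrist_force: [0.1, -0.3, -2.9]
width: 14.0
```

Emit:
{"api": "servo_tool", "payload": {"deltas": [[[0,0,0,0,0,0.06,0],[0,0,0,0,0,0.12,0],[0,0,0,0,0,0.18,0],[0,0,0,0,0,0.24,0],[0,0,0,0,0,0.27,0]]]}}

```text
time: 8.35
position: [532.9, 67.5, 236.1]
orientation: [0.128, 0.695, -0.128, 0.696]
wrist_force: [0.7, -0.4, -3.4]
width: 14.3
```

```bash
python3 -c "
from plan import *
plan([532,67.5,200],-0.367)
s=capture('scene');crop(s,180,90,130,100,6,'pics/s6.png')"
```

```text
t 8.35 pos [532.9104  67.4765 236.0654] zhead -20.79320460430455 x [ 0.     -0.0001 -1.    ] w 14.335049531009766 j [ 0.0205  0.0577  1.3928 -0.0001  1.6911  0.3834] F [ 0.7322 -0.3988 -3.4175]
turn [0.0026 0.0001 0.0001] shift [ 0.1803 -0.0015 -0.0043]
```

View pics/s6.png

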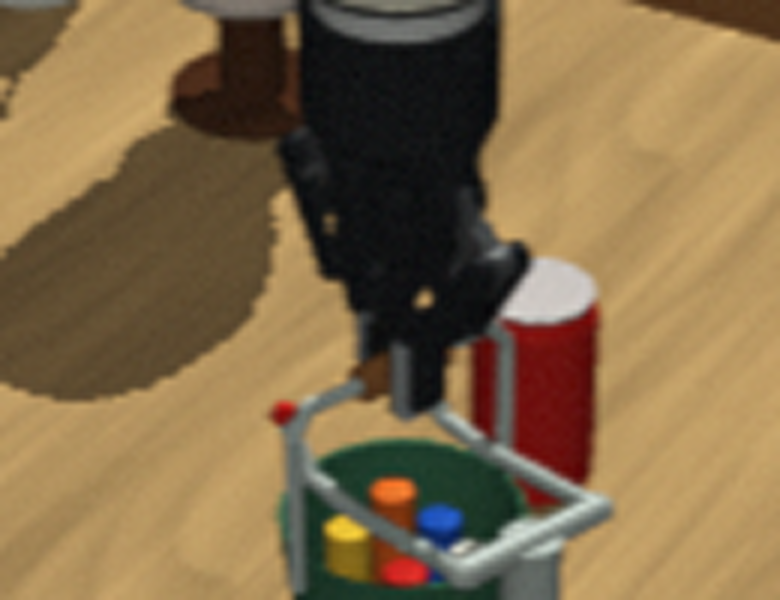

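Emit:
{"api": "servo_tool", "payload": {"deltas": [[[0,0,0,0.04,0,-0.005,0],[0,0,0,0.08,0,-0.005,0],[0,0,0,0.12,0,-0.005,0],[0,0,0,0.15,0,-0.005,0],[0,0,0,0.17,0,-0.005,0]]]}}

```text
time: 8.9
position: [530.1, 68.5, 201.2]
orientation: [0.127, 0.696, -0.127, 0.695]
wrist_force: [-0.2, -0.4, -2.6]
width: 14.0
```

Emit:
{"api": "servo_tool", "payload": {"deltas": [[[0,0,0,0.005,0,0,0],[0,0,0,0.01,0,0,0],[0,0,0,0.015,0,0,0],[0,0,0,0.02,0,0,0],[0,0,0,0.02,0,0,0]]]}}

```text
time: 9.4
position: [530.8, 68.4, 198.4]
orientation: [0.127, 0.695, -0.127, 0.696]
wrist_force: [0.7, 0.2, -3.8]
width: 13.5
```

```bash
python3 -c "
from plan import *
plan([532,67.5,196],-0.367)
s=capture('scene');crop(s,180,90,130,100,6,'pics/s7.png')"
```

```text
t 9.4 pos [530.8371  68.3861 198.3699] zhead -20.764456532325667 x [ 0.0002  0.0001 -1.    ] w 13.488253401773004 j [0.0221 0.063  1.4617 0.0001 1.6167 0.3845] F [ 0.6914  0.182  -3.7614]
turn [ 0.0029  0.0001 -0.0001] shift [ 0.0119 -0.0021  0.007 ]
```

View pics/s7.png

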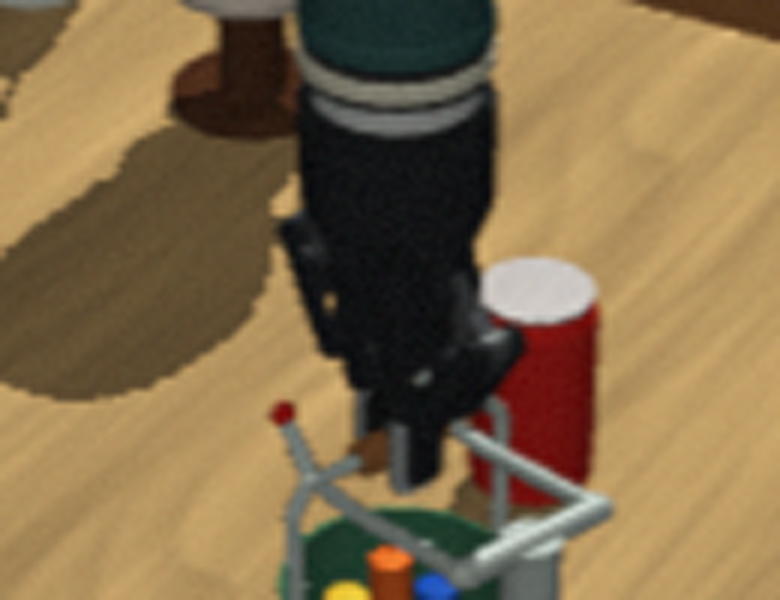

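Emit:
{"api": "servo_tool", "payload": {"deltas": [[[0,0,0,0.004,0,0,0],[0,0,0,0.008,0,0,0],[0,0,0,0.012,0,0,0],[0,0,0,0.015,0,0,0],[0,0,0,0.015,0,0,0]]]}}

```text
time: 9.95
position: [530.9, 68.4, 195.8]
orientation: [0.127, 0.695, -0.127, 0.696]
wrist_force: [-0.1, 0.2, -1.0]
width: 14.1
```

Emit:
{"api": "servo_tool", "payload": {"deltas": [[[0,0,0,0.003,0,0,0],[0,0,0,0.006,0,0,0],[0,0,0,0.009,0,0,0],[0,0,0,0.01,0,0,0],[0,0,0,0.01,0,0,0]]]}}

```text
time: 10.45
position: [531.0, 68.4, 195.5]
orientation: [0.128, 0.695, -0.127, 0.696]
wrist_force: [-3.9, -1.1, 6.1]
width: 13.9
```

Emit:
{"api": "servo_tool", "payload": {"deltas": [[[0,0,0,-0.006,0,0,0],[0,0,0,-0.006,0,0,0.22],[0,0,0,-0.006,0,0,0.3],[0,0,0,-0.006,0,0,0.45],[0,0,0,-0.006,0,0,0.5]]]}}

```text
time: 10.95
position: [530.8, 68.4, 194.1]
orientation: [0.127, 0.696, -0.127, 0.695]
wrist_force: [-0.1, -0.1, 0.5]
width: 42.7
```

```bash
python3 -c "
from plan import *
plan([532,67.5,320],-0.367)
w=capture('wrist');cv2.imwrite('pics/w8.png',w['image'][:,:,::-1])
s=capture('scene');crop(s,180,90,130,100,6,'pics/s8.png')"
```

```text
t 10.95 pos [530.8201  68.3827 194.0963] zhead -20.765352374745323 x [-0.0004  0.0001 -1.    ] w 42.744222818067456 j [0.0221 0.0648 1.4682 0.0001 1.6089 0.3845] F [-0.1246 -0.0861  0.5214]
turn [ 0.0029 -0.0002  0.    ] shift [-0.6295 -0.0021  0.0068]
```

View pics/s8.png

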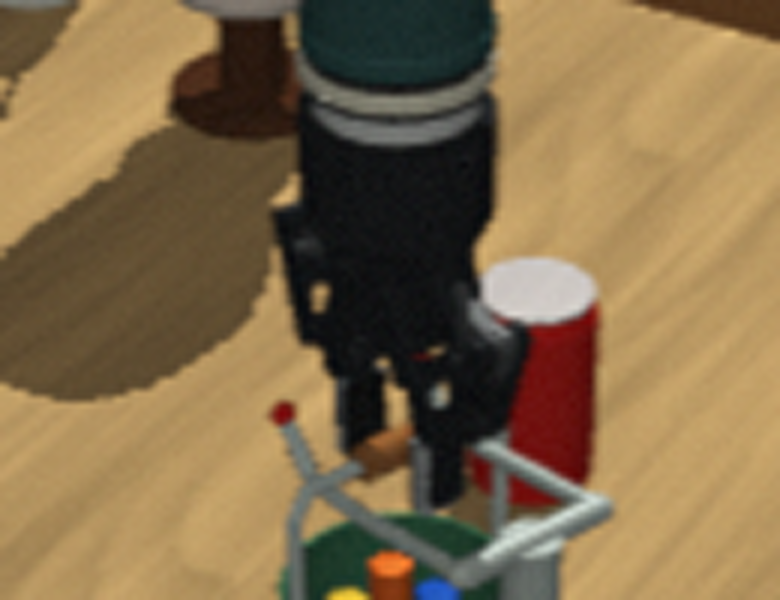

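View pics/w8.png

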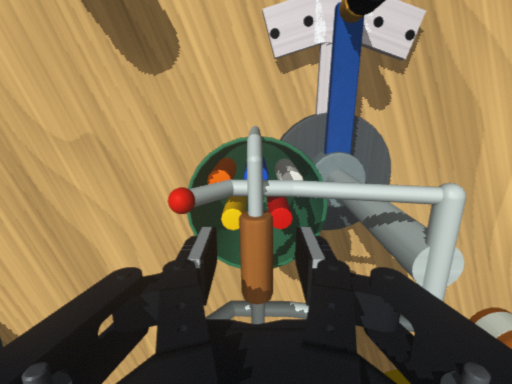

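Emit:
{"api": "servo_tool", "payload": {"deltas": [[[0,0,0,-0.05,0,0,0.5],[0,0,0,-0.15,0,0,0.5],[0,0,0,-0.3,0,0,0.5],[0,0,0,-0.5,0,0,0.5],[0,0,0,-0.63,0,0,0.5]]]}}

```text
time: 11.55
position: [531.2, 68.4, 324.5]
orientation: [0.128, 0.694, -0.127, 0.697]
wrist_force: [-0.5, 0.1, 0.4]
width: 42.8
```

```bash
python3 -c "
from plan import *
plan([667.6,186.7,250],-0.367)
w=capture('wrist');cv2.imwrite('pics/w9.png',w['image'][:,:,::-1])
s=capture('scene');crop(s,180,120,130,100,6,'pics/s9.png')
# bar height from wrist/scene later
"
```

```text
t 11.55 pos [531.2421  68.4377 324.5233] zhead -20.759327404721354 x [ 0.0047  0.0002 -1.    ] w 42.813795160948054 j [0.0222 0.0525 1.2245 0.0001 1.8599 0.3845] F [-0.4532  0.1021  0.3951]
turn [ 0.003   0.0027 -0.0012] shift [0.3759 0.7939 0.4263]
```

View pics/s9.png

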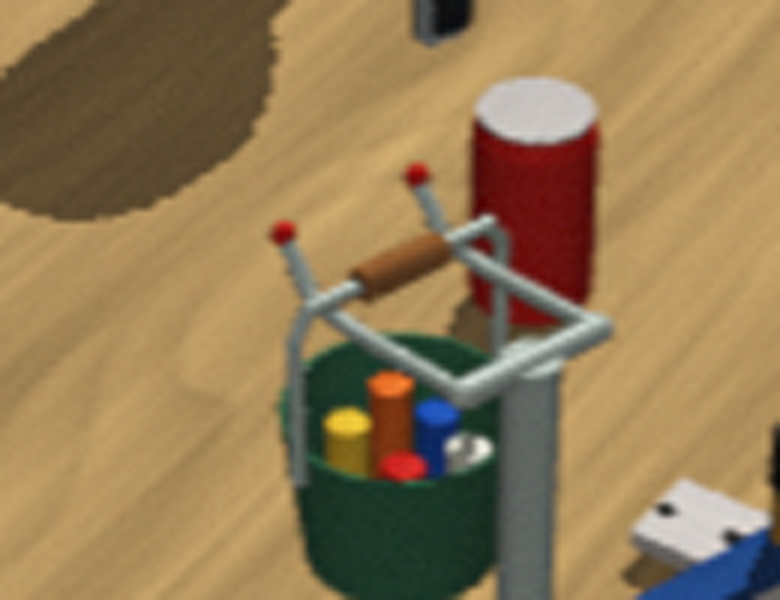

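View pics/w9.png

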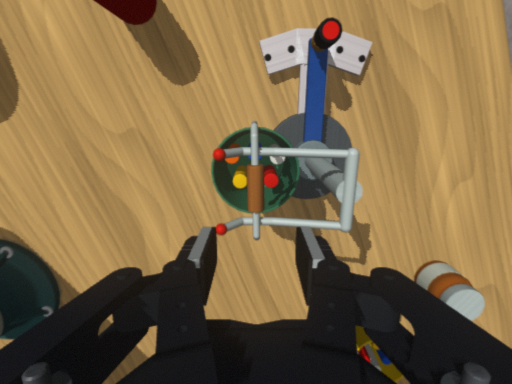

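Emit:
{"api": "servo_tool", "payload": {"deltas": [[[0,0,0,0,0.16,0.09,0.7],[0,0,0,0,0.32,0.17,1],[0,0,0,0,0.48,0.26,1],[0,0,0,0,0.64,0.34,1],[0,0,0,0,0.79,0.43,1]]]}}

```text
time: 12.15
position: [667.9, 186.8, 319.7]
orientation: [0.127, 0.696, -0.127, 0.695]
wrist_force: [0.3, 0.4, 0.1]
width: 85.5
```

Emit:
{"api": "servo_tool", "payload": {"deltas": [[[0,0,0,0.1,0,0,1],[0,0,0,0.25,0,0,1],[0,0,0,0.4,0,0,1],[0,0,0,0.5,0,0,1],[0,0,0,0.5,0,0,1]]]}}

```text
time: 12.65
position: [665.1, 185.3, 214.6]
orientation: [0.126, 0.699, -0.129, 0.692]
wrist_force: [0.7, 0.3, -0.8]
width: 85.4
```

```bash
python3 -c "
from plan import *
plan([667.6,186.7,71],-0.367)
w=capture('wrist');cv2.imwrite('pics/w10.png',w['image'][:,:,::-1])
print(proj(w,[667.6,186.7,102]))
h=cv2.cvtColor(w['image'],cv2.COLOR_RGB2HSV).astype(int);m=(((h[...,0]<=4)|(h[...,0]>=175))&(h[...,1]>150)&(h[...,2]>110)).astype(np.uint8)
n,l,st,ce=cv2.connectedComponentsWithStats(m)
for i in range(1,n):
  if st[i,4]>20: print(st[i],ce[i],plane(w,*ce[i],102))
"
```

```text
t 12.65 pos [665.1431 185.3069 214.5632] zhead -20.76125545437403 x [-0.0101 -0.0019 -0.9999] w 85.39792076958223 j [0.1896 0.4178 1.0006 0.0001 1.7335 0.5519] F [ 0.6697  0.3127 -0.773 ]
turn [ 0.003  -0.0056  0.0034] shift [0.7176 0.0147 0.0153]
[258.2487 184.9786]
[250 176  21  20 329] [260.0243 185.3769] [668.9991 185.7681 102.    ]
```

View pics/w10.png

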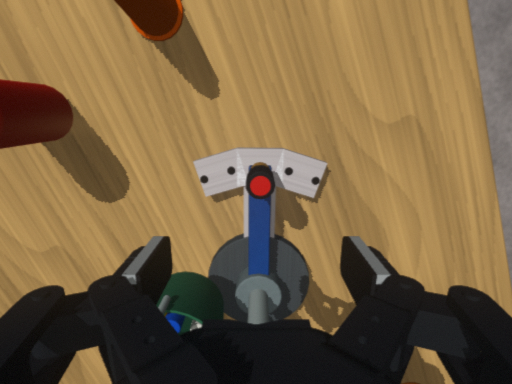

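Emit:
{"api": "servo_tool", "payload": {"deltas": [[[0,0,0,0.1,0.01,0.01,1],[0,0,0,0.2,0.01,0.01,1],[0,0,0,0.3,0.01,0.01,1],[0,0,0,0.38,0.01,0.01,1],[0,0,0,0.38,0.01,0.01,1]]]}}

```text
time: 13.2
position: [668.9, 186.6, 142.5]
orientation: [0.127, 0.697, -0.128, 0.694]
wrist_force: [-0.8, 0.1, 0.0]
width: 85.3
```

```bash
python3 -c "
from plan import *
plan([668.3,186.3,72],-0.367)
w=capture('wrist');cv2.imwrite('pics/w11.png',w['image'][:,:,::-1])
s=capture('scene');cv2.imwrite('pics/s11.png',s['image'][:,:,::-1])
"
```

```text
t 13.2 pos [668.8883 186.5985 142.4585] zhead -20.76749619809517 x [-0.0037 -0.0007 -1.    ] w 85.33948291146085 j [0.1904 0.4412 1.1109 0.     1.5932 0.5529] F [-0.7666  0.0883  0.0277]
turn [ 0.0029 -0.002   0.0012] shift [ 0.3523 -0.0018 -0.0011]
```

View pics/w11.png

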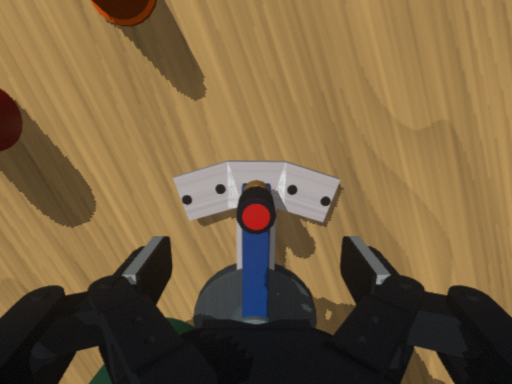

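View pics/s11.png

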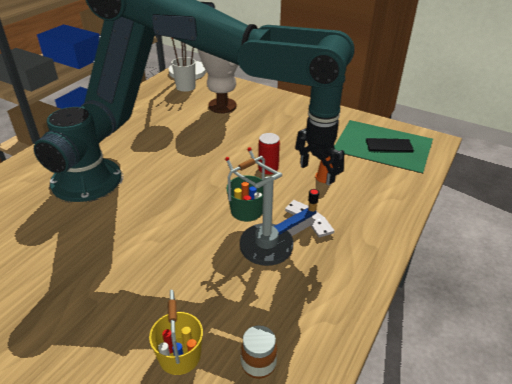

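```bash
python3 -c "
from plan import *
s=capture('scene');n=np.array([np.cos(.1904),np.sin(.1904),0]);l=np.array([-n[1],n[0],0])
o,d=ray(s,325,68);p=o+d*(692-o@n)/(d@n);print('wrist cap',p,'lat',p@l,'tcp lat',np.array([668.9,186.6,0])@l)
for u,v in [(255,70),(280,77),(307,83)]:
  for lat in (0,p@l,-60):
    o,d=ray(s,u,v);q=o+d*(lat-o@l)/(d@l);print(lat,q)
"
```

```text
wrist cap [676.2785 147.6489 462.5815] lat 16.99384900957275 tcp lat 56.63742939627286
0 [533.4765 102.8194 441.6933]
16.99384900957275 [524.4418 118.3847 433.546 ]
-60 [565.375   47.8631 470.4589]
0 [589.41   113.5997 434.7829]
16.99384900957275 [581.4406 129.3704 426.504 ]
-60 [617.5477  57.9186 464.0132]
0 [648.3089 124.9516 431.0123]
16.99384900957275 [641.4611 140.9384 422.6616]
-60 [672.4862  68.5072 460.4961]
```

Emit:
{"api": "servo_tool", "payload": {"deltas": [[[0,0,0,0.08,0,0,1],[0,0,0,0.16,0,0,1],[0,0,0,0.24,0,0,1],[0,0,0,0.32,0,0,1],[0,0,0,0.345,0,0,1]]]}}

```text
time: 13.85
position: [667.8, 186.4, 71.1]
orientation: [0.127, 0.698, -0.128, 0.693]
wrist_force: [-0.4, -0.1, -0.5]
width: 85.1
```

Emit:
{"api": "servo_tool", "payload": {"deltas": [[[0,0,0,0,0,0,1],[0,0,0,0,0,0,0.6],[0,0,0,0,0,0,0.3],[0,0,0,0,0,0,0.1],[0,0,0,0,0,0,0.1]]], "force": 100}}

```text
time: 14.35
position: [669.6, 187.2, 76.5]
orientation: [0.128, 0.696, -0.127, 0.695]
wrist_force: [-14.8, 6.5, 12.3]
width: 28.2
```

```bash
python3 -c "
from plan import *
plan([668.3,186.3,72],-0.367)
w=capture('wrist');cv2.imwrite('pics/w12.png',w['image'][:,:,::-1])
s=capture('scene');crop(s,210,110,150,150,4,'pics/s12.png')
"
```

```text
t 14.35 pos [669.6298 187.1902  76.4822] zhead -20.765747299834548 x [-0.0001  0.0011 -1.    ] w 28.236518044330925 j [0.1906 0.4761 1.1953 0.0011 1.4701 0.5529] F [-14.7663   6.5475  12.3459]
turn [ 0.0029 -0.0003 -0.0006] shift [ 0.0224 -0.0065 -0.0046]
```

View pics/w12.png

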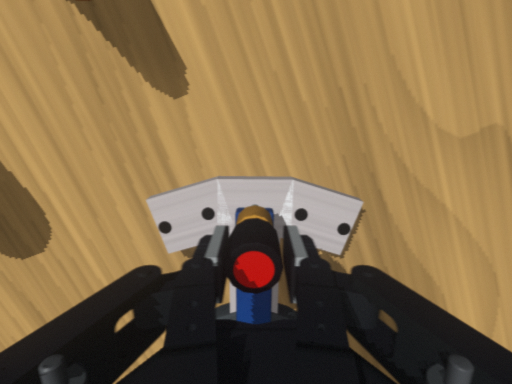

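View pics/s12.png

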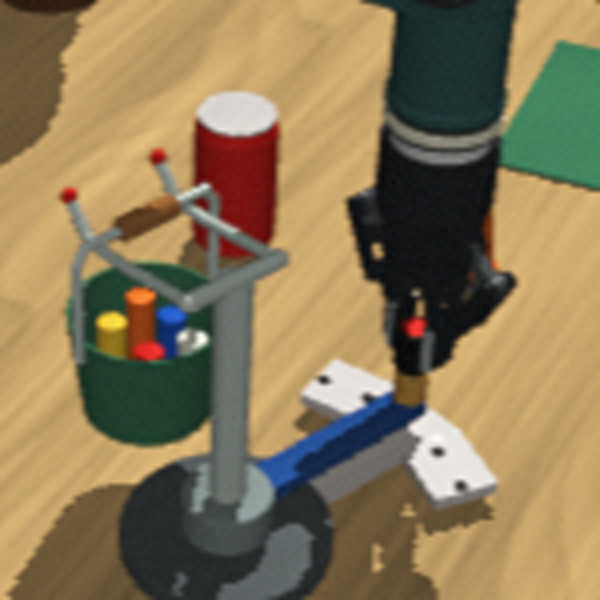

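Emit:
{"api": "servo_tool", "payload": {"deltas": [[[0,0,0,0,0,0,0],[0,0,0,0,0,0,0],[0,0,0,-0.02,0,0,0],[0,0,0,-0.04,0,0,0],[0,0,0,-0.05,0,0,0]]], "force": 110}}

```text
time: 14.95
position: [668.8, 187.4, 83.4]
orientation: [0.127, 0.697, -0.127, 0.694]
wrist_force: [-0.6, 3.6, -9.4]
width: 24.8
```

Emit:
{"api": "servo_tool", "payload": {"deltas": [[[0,0,0,-0.015,0,0,0],[0,0,0,-0.03,0,0,0],[0,0,0,-0.045,0,0,0],[0,0,0,-0.06,0,0,0],[0,0,0,-0.06,0,0,0]]]}}

```text
time: 15.45
position: [668.9, 187.3, 97.0]
orientation: [0.127, 0.696, -0.127, 0.695]
wrist_force: [-1.4, 5.0, -12.3]
width: 25.0
```

Emit:
{"api": "servo_tool", "payload": {"deltas": [[[0,0,0,-0.01,0,0,0],[0,0,0,-0.015,0,0,0],[0,0,0,-0.015,0,0,0],[0,0,0,-0.015,0,0,0],[0,0,0,-0.015,0,0,0]]]}}

```text
time: 15.95
position: [668.9, 187.3, 97.5]
orientation: [0.127, 0.697, -0.127, 0.694]
wrist_force: [0.9, 5.7, -18.5]
width: 25.3
```

```bash
python3 -c "
from plan import *
plan([668.3,186.3,72],-0.367)
w=capture('wrist');cv2.imwrite('pics/w13.png',w['image'][:,:,::-1])
s=capture('scene');crop(s,210,110,150,150,4,'pics/s13.png')
h=cv2.cvtColor(s['image'],cv2.COLOR_RGB2HSV).astype(int)[170:200,300:325];m=((h[...,0]<=4)|(h[...,0]>=175))&(h[...,1]>150)&(h[...,2]>110)
v,u=np.nonzero(m);print(u.mean()+300,v.mean()+170,len(u),proj(s,[668,186.5,102]),proj(s,[668,186.5,122]))
"
```

```text
t 15.95 pos [668.8529 187.2667  97.4778] zhead -20.742294201580155 x [-0.0036  0.0004 -1.    ] w 25.331177496656245 j [0.1909 0.4638 1.1698 0.0011 1.5114 0.5529] F [  0.9311   5.7314 -18.4569]
turn [ 0.0032 -0.0022  0.0006] shift [ 0.1274 -0.0054 -0.0004]
314.05555555555554 185.11111111111111 18 [314.0254 190.9631] [314.697  185.0101]
```

View pics/s13.png

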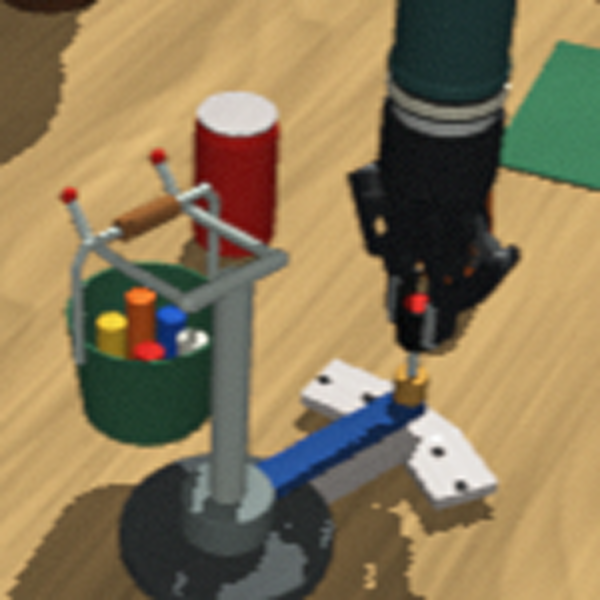

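View pics/w13.png

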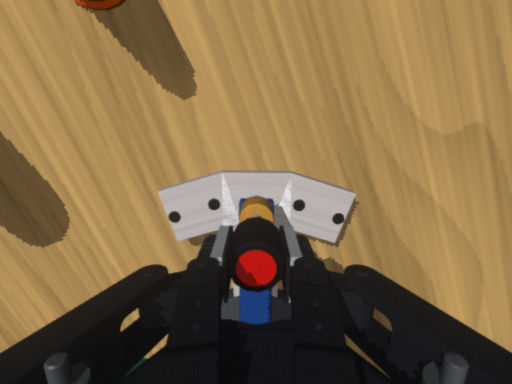

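Emit:
{"api": "servo_tool", "payload": {"deltas": [[[0,0,0,0,0,0,0],[0,0,0,0,0,0,0],[0,0,0,0,0,0,0],[0,0,0,0,0,0,0],[0,0,0,0,0,0,0]]]}}

```text
time: 16.55
position: [668.8, 187.3, 97.5]
orientation: [0.127, 0.697, -0.127, 0.694]
wrist_force: [1.1, 5.8, -17.8]
width: 24.9
```

Emit:
{"api": "servo_tool", "payload": {"deltas": [[[0,0,0,0,0,0,0],[0,0,0,0,0,0,0],[0,0,0,0,0,0,0],[0,0,0,0,0,0,0],[0,0,0,0,0,0,0]]]}}

```text
time: 17.05
position: [668.8, 187.3, 97.5]
orientation: [0.127, 0.697, -0.127, 0.694]
wrist_force: [0.5, 5.5, -17.9]
width: 25.3
```

```bash
python3 -c "
from plan import *
from rig import workorder
plan([668.3,186.3,72])
s=capture('scene')
h=cv2.cvtColor(s['image'],cv2.COLOR_RGB2HSV).astype(int)[170:200,300:325];m=((h[...,0]<=4)|(h[...,0]>=175))&(h[...,1]>150)&(h[...,2]>110)
v,u=np.nonzero(m);print(u.mean()+300,v.mean()+170)
if v.mean()+170<186: print(workorder.close_job())
"
```

```text
t 17.05 pos [668.8142 187.2824  97.4575] zhead -20.740882827175216 x [-0.0037  0.0004 -1.    ] w 25.256022495996266 j [0.1909 0.4638 1.1699 0.0011 1.5115 0.5528] F [  0.5246   5.5425 -17.9262]
turn [0. 0. 0.] shift [ 0.1273 -0.0054 -0.0002]
314.05555555555554 185.11111111111111
the job is handed in; nothing more can be done
None
```

I hung the green pail with its bar on both prongs and let go of it. I then pulled the black knob up to its stop and handed the job in at about 17 s, still gripping the knob at 110 N. No verdict is reported on hand-in.

**Last checks**
- **Pail:** the last scene picture I viewed, about 1 s before hand-in, shows it hanging upright on both prongs, clear of the robot.
- **Knob:** its red spot sits at row 185.1, where 185.0 is expected for a 20 mm draw. It did not move over the last second.
- **Pull force:** it rose from about 12 N, the spring's full load, to a steady 18 N, so the pin is at its stop.
- **Can, cone and jar:** I moved nothing near them. The can is seen standing as before in that same picture, but I did not measure the cone or the jar again at the end.

**One disagreement:** the fingers read about 25 mm open on the 28 mm knob, and they also read about 14 mm on the 16 mm sleeve. Neither grip slipped.

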